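Fit the lens and its retaining ring into the stand magnifier

ROBOT

A 7-joint arm with a two-finger parallel gripper is mounted at the origin on the work surface. World frame = base frame: x ahead of the robot, y to its left, z up, the work surface at z = 0. Lengths are in m, angles in degrees, forces in N, time in s.
With the tool pointing down it reaches from about 0.425 to 0.8 m from the base axis. Payload 8.3 kg.
Tool frame: the origin (TCP) lies midway between the tips of the shut fingers; the grasp point (between the pads) lies 19 mm behind it; z points along the fingers, y is the direction in which the jaws open and shut (so a half turn about z gives the same grasp; the last joint's range is limited). The gripper opens to 85 mm and grips with 20 to 120 N. Pads are 22 mm wide; open, the fingers measure 114 mm over their backs; the gripper's body (76 mm by 85 mm) begins 54 mm behind the grasp point. The pads swing forward as they close: fully open they stand 13 mm farther back than shut.
Start: joints at [-66.916, 21.967, 0.94, 78.501, -0.361, 79.538, -2.664], TCP at [0.281, 0.558, 0.231] pointing down, gripper open.
Joint ranges: [-169.22, 169.22], [-14.56, 117.87], [-87.37, 89.26], [10.42, 133.3], [-82.24, 262.24], [0.94, 117.77], [-172.7, 172.7]. Speed limits (degrees/s): [136.94, 136.94, 172.46, 172.46, 180, 180, 180].

INTERFACE

Orientations are given as [roll, pitch, yaw] about the fixed x, y, z axes, in that order (R = Rz(yaw) Ry(pitch) Rx(roll)).
In Python, from workcell import arm, read_camera, get_calibration, nets gives the robot as it stands.
- The arm moves only by the tool play_rows, never from a script. Its argument "series" is one flat list of numbers, 7 for each row, row after row: the shift along the tool's x, y, z in cm, then the turn, a rotation vector about the tool's x, y, z in rad, then the opening, from 0 (shut) to 1 (fully open). A call has 1 to 20 rows; each row shifts and turns the commanded pose from where the row before left it, along the tool's axes as they then stand; what a row does not reach is not made up. A row lasts 1/8 s, in which the tool goes at most 62.5 mm and 10.7 degrees, less where a joint would pass 70% of its speed; a pose out of reach is approached as far as the arm can. A call is refused whole if a number of a shift passes 6.25 or a number of a turn 0.188, either way. A call with a gripper value outside its range is refused whole. The fingers move at their own pace and stop on an object; "grip_force" is the grip in N (left out, the last holds). Time passes only in rows, so rows that do not move let the fingers close. It gives the time, the measured TCP pose, the force and the opening at its end, in the units of the state.
- arm.state(): the state, without advancing time (a new reading comes with each control period).
- read_camera(name): name is "scene" or "top" or "wrist"; returns the picture (384x512x3 uint8, red, green, blue); there is no depth.
- get_calibration(name): a dict with "vfov" (degrees; the focal length in pixels is half the picture's height over the tangent of half this angle, whatever the lens; pixels are square), "cx", "cy" (the principal point, pixels), "R" (3x3) and "t" (3): a world point X has camera coordinates R X + t. Camera axes: x right, y down, z forward; pixel columns grow to the right and rows downward; lengths in m; the calibration is good to about 2 mm. A picture is of the moment at which its call begins: read the wrist's pose just before it. get_calibration takes no time and is no camera call; for the wrist camera it gives the pose at the moment of the call.
- arm.close_job(): hands the job in, once; it reports no verdict.
Trained networks look in the newest picture that a camera, given by its name, has taken for a name from the list of things; names that differ only in an ending like _2 or _b are one class to them, and where a whole thing is asked for, a point or a joint stands for the part that bears it (a point fixed in the world has none). Each returns a list of dicts, best first, with "score" (0 to 1); they miss things now and then, are a little off and sometimes report something else, mostly with a low value. They report only what shows in the picture. A call takes as long as a camera call. They do not tell look-alikes from the thing itself.
- nets.recognise(camera, target): "bbox" ([left, top, right, bottom] in pixels, round what is visible of it).
- nets.trace(camera, target): "pixels" (384x512 bool, what is visible of it) and "bbox" ([left, top, right, bottom] in pixels, round what is visible of it).
- nets.mark_of(camera, target): "pixel" ([column, row] in pixels: a listed point, or the origin of a listed thing).
The state is a dict: "clock": time; "q": joint angles; "dq": joint speeds; "effort": joint torques, N m; "eef_pos": TCP position; "tcp_rot": TCP orientation; "ft_force": force on the tool from outside, world axes, zero at the start; "torque": the same for the moment, N m; "finger_gap": finger opening in m.
Only numpy, scipy, OpenCV 4.12 (cv2) and the standard library are available. Lean on these libraries where they do the work, as an engineer would, in place of code of your own. Each camera call takes 0.05 s, during which the arm holds its last target. There are 200 camera calls.

TASK

Put the stand magnifier back together: set the lens flat into the open round cell on top of it, lower the retaining ring over it so that its lugs drop through the two gaps, and turn the ring clockwise until it is snug, so that the lens is clamped and cannot rattle. Do it by feel: finger-tight only, as forcing the ring chips the glass. Let go, and leave the other things on the desk where they are.

Things in the scene. Friction and masses are not known exactly. Their poses are not given: they have to be found in the camera images.
- lens_center (a point): Centre (half-way up) of the loose lens: a glass disc in a dark metal mount, 36 mm across, 12 mm thick, about 45 g, lower edge bevelled 2 mm; z is its axis. It starts flat on a round wooden peg (24 mm across, top 24 mm above the desk, on a foot 60 mm across and 5 mm thick): take its edge from above, finger tips beside the peg.
- ring_center (a point): Centre of the loose dark steel ring (80 g), half-way up its 46 mm; z up its axis. Skirt 62 mm across, 18 mm high, under a 4 mm flange whose top is 1 mm below this point. Two flat ears stand 24 mm high on the flange at +x and -x, 16 mm wide, 41 mm over their outer faces: grip these along x, tips just above the flange. Half a turn makes no difference. Starts upright on the desk.
- ring_lug (a point): Upper face of one of the ring's two lugs. They sit inside the skirt's foot right below the ears, at +x and -x, 9.5 mm wide, and reach in to 23.7 mm from the axis; the flange underside is 13 mm above this point, the skirt's foot 5 mm below.
- cell_mouth (a point): Centre of the rim of the fixed magnifier's lens cell, 85 mm above the desk; z up. Bore 38 mm across, open upwards, 45 mm outside. The seat is 5 to 7 mm below the rim (shims, not known exactly), so the seated lens stands 5 to 7 mm proud. Radial play of lens and ring about 1 mm. A post stands 90 mm off along +x, lower than the rim.
- cell_gap (a point): One of two gaps between the cell's two outer ramps, at +x and -x of the cell, each 0.8 rad wide; this point is level with the ramp tops, 2 mm below the rim. The lugs drop in when the ring's x axis is within 0.15 rad of the cell's (or opposite). The ring then rests on the lens, ring_center 10 to 12 mm above the rim.
- cell_ramp (a point): Top of one cam ramp (ramps reach 27 mm from the axis). Turned clockwise seen from above, the lugs run under the ramps, which fall 4 mm per rad. The ring binds 0.65 to 1.25 rad past the gap, by the shims; then the torque climbs steeply. 0.1 to 0.2 N m above the free turning torque is snug (10 to 15 N on the lens); over 30 N (about 0.4 N m) chips it. The ring stays where it is left.
- jar: Bystander: small clear jar with a red cap, 50 mm across, 65 mm high, standing; origin under its centre.
- gift_box: Bystander: flat red box, 90 by 130 by 35 mm, origin under its centre.
- marker: Bystander: pen on a dark wooden rest, 150 mm along x, 22 mm wide, 18 mm high; origin under its centre.
Things that resemble listed ones, but are neither listed nor needed, are in the scene too. Leave any yellow look-alike of the part that bears lens_center alone. Several things look just like the part that bears ring_center: the one meant starts farthest to the robot's left.

How it is judged (in metres and radians):
On the way, in this order (a step that is already met when the one before it is completed fails the run):
1. the lens is in the mouth of the cell (horizontal distance between lens_center and cell_mouth below 0.004 m and z of lens_center in the frame of cell_mouth below 0.0045 m and angle between lens_center's own z axis and vertical below 0.3 rad), for 0.2 s.
2. the ring is down over the lens, its lugs below the tops of the ramps (horizontal distance between ring_center and cell_mouth below 0.004 m and z of ring_center in the frame of cell_mouth below 0.0135 m and angle between ring_center's own z axis and vertical below 0.1 rad), for 0.1 s.
At the end, for the whole second after the job is handed in: Lens flat in the cell (within 3 mm of its axis, centre under 2 mm above the rim, tilt under 0.08 rad); ring on the cell (within 4 mm, centre point under 13.5 mm above the rim, tilt under 0.08 rad), at rest, clamping the lens with over 2.5 N after letting go (horizontal distance between lens_center and cell_mouth below 0.003 m and z of lens_center in the frame of cell_mouth below 0.002 m and angle between each of lens_center, ring_center's own z axis and vertical below 0.08 rad and horizontal distance between ring_center and cell_mouth below 0.004 m and z of ring_center in the frame of cell_mouth below 0.0135 m and contact force between ring and lens above 2.5 N and linear speed of ring below 0.01 m/s); the robot touches nothing.
It fails at once if the ring is overtightened: its cam clamps the lens with more than 30 N (contact force between ring and lens above 30 N and contact force between ring and magnifier above 15 N).
It fails at once if a bystander is displaced by more than 20 mm (distance of any of jar, gift_box, marker from where it was at the start of the episode above 0.02 m).
It also fails if it takes over 72 s, if anything falls off the work surface, if the arm or the gripper's body presses on something with over 40 N, if the wrist force passes 120 N, or if a joint passes its speed limit or range.

## Working session

There is one attempt and no reset: what is moved stays moved. The work goes in short steps, Python scripts to look and compute and a tool call to move; the robot and the scene stay as the last step left them, time stands still between calls to the robot, and variables do not carry over. Pictures are saved under pics/ and viewed, about 8 in all and at most 12, crops included, and the job is handed in when it is done.

Besides the shell and the picture viewer there is one more tool, called after "Call:" as a command line: name --argument value ..., lists and objects as JSON in quotes. play_rows: Moves the arm, as the interface text tells. Its arguments: {"type":"object","properties":{"series":{"type":"array","items":{"type":"number"}},"grip_force":{"type":"number"}},"required":["series"]}

```bash
mkdir -p pics; cat > h.py <<'E'
import numpy as np, cv2
from workcell import arm, read_camera, get_calibration, nets
def ray(c,p):
    f=192/np.tan(np.radians(c['vfov'])/2); R=np.array(c['R']);t=np.array(c['t'])
    d=R.T@np.array([(p[0]-c['cx'])/f,(p[1]-c['cy'])/f,1]); return -R.T@t,d/np.linalg.norm(d)
def proj(c,X):
    f=192/np.tan(np.radians(c['vfov'])/2); x=np.array(c['R'])@np.array(X)+np.array(c['t'])
    return np.array([c['cx']+f*x[0]/x[2],c['cy']+f*x[1]/x[2]])
def atz(c,p,z):
    o,d=ray(c,p); return o+d*(z-o[2])/d[2]
def tri(rays):
    A=sum(np.eye(3)-np.outer(d,d) for o,d in rays); b=sum((np.eye(3)-np.outer(d,d))@o for o,d in rays)
    return np.linalg.solve(A,b)
E
python3 - <<'E'
from h import *
np.set_printoptions(precision=4,suppress=True)
ims=[]
for n in ['scene','top','wrist']:
    c=get_calibration(n); im=read_camera(n); cv2.imwrite(f'pics/{n}0.png',im[...,::-1]); 
    print(n,c['vfov'],-np.array(c['R']).T@c['t'])
    for t,z in [('lens_center',.03),('ring_center',.023),('cell_mouth',.085),('cell_gap',.083),('ring_lug',.005),('jar',0),('gift_box',0),('marker',0)]:
        for r in nets.mark_of(n,t)[:6]:
            print(t,round(r['score'],2),np.round(r['pixel'],1),atz(c,r['pixel'],z)[:2])
    ims.append(im)
a=np.vstack([ims[0],ims[1]]); cv2.imwrite('pics/both.png',a[...,::-1])
s=arm.state(); print(s['clock'],s['eef_pos'],s['tcp_rot'])
E
```

```text
scene 53.40441047670583 [ 0.9171 -0.3799  0.6485]
lens_center 0.58 [161.2 227.6] [ 0.4191 -0.1678]
lens_center 0.5 [169.4 252.2] [ 0.4822 -0.192 ]
lens_center 0.39 [226.7 328.3] [ 0.6773 -0.2144]
ring_center 0.93 [250.9 172.4] [0.4227 0.0875]
ring_center 0.69 [283.4 161.1] [0.4497 0.1742]
ring_center 0.37 [267.8 213. ] [0.5424 0.0231]
cell_mouth 0.95 [267.4 215.1] [ 0.5828 -0.0213]
cell_gap 0.79 [271.4 220.8] [ 0.5972 -0.0249]
ring_lug 0.96 [240.9 175.4] [0.399  0.0758]
ring_lug 0.93 [294.7 166.6] [0.4707 0.1949]
gift_box 0.58 [227.9 327. ] [ 0.6653 -0.2033]
marker 0.7 [302.1 123. ] [0.3565 0.3574]
top 47.821608125655374 [0.3073 0.0607 1.1214]
lens_center 0.52 [335.1 205.2] [ 0.4852 -0.1835]
ring_center 0.91 [189.7 218.6] [0.4533 0.1887]
cell_mouth 0.98 [270.1 170.2] [ 0.5643 -0.0139]
cell_gap 0.7 [273.  155.4] [ 0.6026 -0.0219]
cell_gap 0.43 [339.  136.9] [ 0.6505 -0.189 ]
ring_lug 0.8 [189.  211.8] [0.4735 0.1929]
ring_lug 0.69 [240.5 238.6] [0.4031 0.0596]
jar 0.95 [170.2 144.4] [0.6569 0.2469]
gift_box 0.84 [336.6 134.2] [ 0.6856 -0.2028]
gift_box 0.16 [167.2 145.8] [0.653  0.2548]
marker 0.64 [122.1 260.2] [0.3505 0.3611]
wrist 67.23184641760236 [0.2212 0.5888 0.3726]
ring_center 0.95 [ 82.2 380.4] [0.4566 0.1787]
ring_lug 0.85 [102.5 375.5] [0.4752 0.1925]
1.35 [0.2807 0.5584 0.2313] [-179.9975   -0.0025  153.3143]
```

View pics/scene0.png

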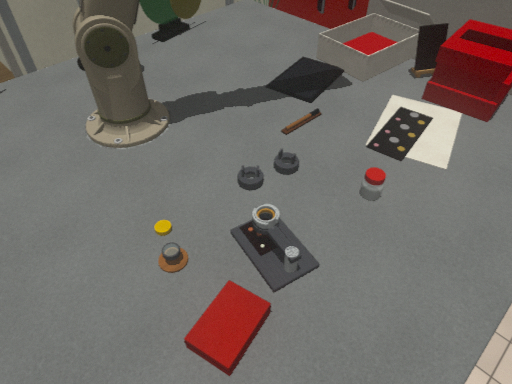

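View pics/top0.png

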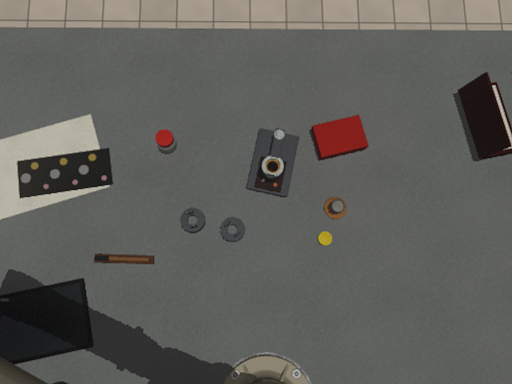

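The candidates are:
- **Rings:** top (193,220) is farthest to the robot's left (y≈0.188), so that is the one. Top (232,230) is the decoy.
- **Lens:** grey on its peg at top (337,207). The yellow one at (325,238) is the decoy.

The cell is at top (272,167), with its post toward (279,135). I'll go past the ring for a close look first.

```bash
cat >> h.py <<'E'
np.set_printoptions(precision=4,suppress=True)
def plan(target,yaw,n=None,op=1.0):
    """rows to a downward pose; returns cm / rad"""
    s=arm.state(); p=np.array(s['eef_pos']); y0=s['tcp_rot'][2]; dy=(yaw-y0+180)%360-180
    d=np.array(target)-p
    n=n or max(int(np.ceil(np.linalg.norm(d)/.055)),int(np.ceil(abs(np.radians(dy))/.17)),1)
    out=[]
    for i in range(n):
        a=np.radians(y0+dy*i/n); X=np.array([np.cos(a),np.sin(a),0]);Y=np.array([np.sin(a),-np.cos(a),0])
        v=d/n*100; out.append([v@X,v@Y,-v[2],0,0,-np.radians(dy)/n,op])
    print('from',p,'yaw',y0,'n',n); print(','.join('%.3g'%round(x,3) for r in out for x in r))
def look(name,targets,tag,zs):
    c=get_calibration(name); im=read_camera(name); cv2.imwrite(f'pics/{tag}.png',im[...,::-1]); res={}
    for t in targets:
        res[t]=[(r['score'],np.array(r['pixel'])) for r in nets.mark_of(name,t)[:4]]
        for s,p in res[t]: print(t,round(s,2),np.round(p,1),atz(c,p,zs[t])[:2])
    return c,im,res
Z=dict(lens_center=.03,ring_center=.023,cell_mouth=.085,cell_gap=.083,ring_lug=.005,cell_ramp=.08)
E
python3 -c "
from h import *
plan([.491,.133,.2],125)"
```

```text
from [0.2807 0.5584 0.2313] yaw 153.31432554618027 n 9
-4.21,-3.17,0.348,0,0,0.055,1,-4.38,-2.94,0.348,0,0,0.055,1,-4.53,-2.69,0.348,0,0,0.055,1,-4.67,-2.44,0.348,0,0,0.055,1,-4.8,-2.18,0.348,0,0,0.055,1,-4.91,-1.91,0.348,0,0,0.055,1,-5.01,-1.64,0.348,0,0,0.055,1,-5.09,-1.36,0.348,0,0,0.055,1,-5.16,-1.08,0.348,0,0,0.055,1
```

Call:
play_rows --series '[-4.21,-3.17,0.348,0,0,0.055,1,-4.38,-2.94,0.348,0,0,0.055,1,-4.53,-2.69,0.348,0,0,0.055,1,-4.67,-2.44,0.348,0,0,0.055,1,-4.8,-2.18,0.348,0,0,0.055,1,-4.91,-1.91,0.348,0,0,0.055,1,-5.01,-1.64,0.348,0,0,0.055,1,-5.09,-1.36,0.348,0,0,0.055,1,-5.16,-1.08,0.348,0,0,0.055,1,0,0,0,0,0,0,1,0,0,0,0,0,0,1]'

```text
clock: 2.72
eef_pos: [0.4906, 0.1337, 0.2]
tcp_rot: [180.0, -0.0, 125.0]
ft_force: [-1.6, 0.6, 0.1]
finger_gap: 0.0853
```

```bash
python3 - <<'E'
from h import *
c,im,r=look('wrist',['ring_center','ring_lug','cell_mouth','cell_gap'],'ring1',Z)
print(-np.array(c['R']).T@c['t'])
plan([.475,-.12,.2],69)
E
```

```text
ring_center 0.75 [178.3 180.6] [0.4261 0.0809]
ring_center 0.68 [245.9 119.2] [0.4504 0.18  ]
ring_lug 0.95 [270.9 125.9] [0.4777 0.1897]
ring_lug 0.88 [162.1 183.9] [0.4108 0.0601]
[0.4529 0.189  0.3414]
from [0.4904 0.1344 0.2   ] yaw 125.08643558003939 n 6
-3.32,-2.65,-0,0,0,0.163,1,-3.71,-2.07,-0,0,0,0.163,1,-3.99,-1.44,-0,0,0,0.163,1,-4.18,-0.775,-0,0,0,0.163,1,-4.25,-0.087,-0,0,0,0.163,1,-4.2,0.604,-0,0,0,0.163,1
```

View pics/ring1.png

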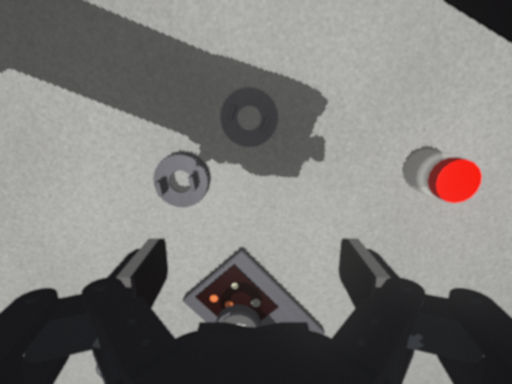

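The image shows the target ring at (248,117) in the arm's shadow, the decoy ring at (181,180), the jar at (455,180) and the magnifier base at the bottom. Next I'll view the lens, keeping this yaw because the jaw axis then misses the yellow decoy, and enhance the ring crop.

```bash
python3 - <<'E'
from h import *
im=cv2.imread('pics/ring1.png')[70:165,200:300]; im=np.clip(im.astype(float)*3.0-60,0,255).astype(np.uint8)
cv2.imwrite('pics/ring1c.png',cv2.resize(im,None,fx=5,fy=5,interpolation=cv2.INTER_CUBIC))
plan([.52,-.235,.17],125)
E
```

```text
from [0.4904 0.1344 0.2   ] yaw 125.08643558003939 n 7
-4.56,-2.69,0.428,0,0,0,1,-4.56,-2.69,0.428,0,0,0,1,-4.56,-2.69,0.428,0,0,0,1,-4.56,-2.69,0.428,0,0,0,1,-4.56,-2.68,0.428,0,0,0,1,-4.56,-2.68,0.428,0,0,0,1,-4.56,-2.68,0.428,0,0,0,1
```

View pics/ring1c.png

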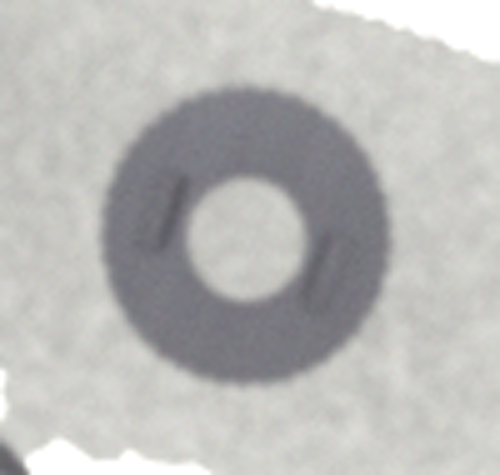

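The crop shows the ring's ears at (165,215) and (325,270), so the ring's x axis is at about 16° in the world.

Call:
play_rows --series '[-4.56,-2.69,0.428,0,0,0,1,-4.56,-2.69,0.428,0,0,0,1,-4.56,-2.69,0.428,0,0,0,1,-4.56,-2.69,0.428,0,0,0,1,-4.56,-2.68,0.428,0,0,0,1,-4.56,-2.68,0.428,0,0,0,0.7,-4.56,-2.68,0.428,0,0,0,0.7,0,0,0,0,0,0,0.7,0,0,0,0,0,0,0.7]'

```text
clock: 4.1
eef_pos: [0.5198, -0.2353, 0.1697]
tcp_rot: [-180.0, -0.0, 125.0]
ft_force: [0.2, 0.7, -0.2]
finger_gap: 0.0598
```

```bash
cat >> h.py <<'E'
import pickle,os
def save(k,c,p):
    d=pickle.load(open('obs.pkl','rb')) if os.path.exists('obs.pkl') else {}
    d.setdefault(k,[]).append(ray(c,p)); pickle.dump(d,open('obs.pkl','wb')); return d[k]
def circ(name,t):
    r=nets.trace(name,t); 
    for q in r[:3]:
        m=q['pixels'].astype(np.uint8); cs,_=cv2.findContours(m,0,2); k=max(cs,key=len)
        print('trace',t,round(q['score'],2),cv2.fitEllipse(k) if len(k)>5 else k.ravel())
E
python3 - <<'E'
from h import *
c,im,r=look('wrist',['lens_center'],'lens1',Z); circ('wrist','lens_center')
print(-np.array(c['R']).T@c['t'], np.array(c['R'])[2])
s=arm.state(); print(s['eef_pos'],s['finger_gap'])
E
```

```text
lens_center 0.63 [248.  122.3] [ 0.4831 -0.1891]
lens_center 0.57 [201.4  45.6] [ 0.4117 -0.1587]
trace lens_center 0.88 ((247.59959411621094, 123.37287902832031), (36.473114013671875, 37.89809036254883), 170.6143341064453)
trace lens_center 0.78 ((198.22772216796875, 44.64030075073242), (37.407447814941406, 42.2047119140625), 163.98541259765625)
[ 0.4821 -0.18    0.3111] [ 0.1535 -0.2176 -0.9639]
[ 0.5202 -0.2343  0.17  ] 0.059901232906933354
```

View pics/lens1.png

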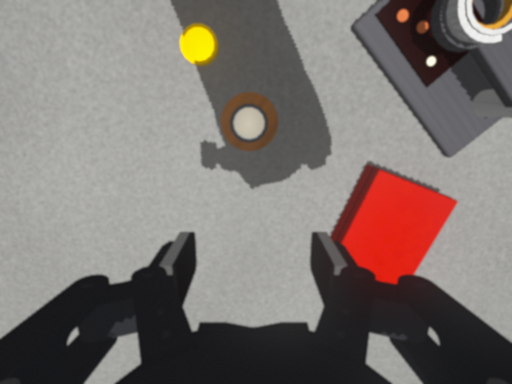

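The image shows the grey lens on its peg at (248,123), the yellow decoy at (198,45), the gift box at (395,220) and the cell at (480,20). I'll move over the lens and refine with a second view.

Call:
play_rows --series '[2.88,-0.2,2,0,0,0,0.7,2.87,-0.2,2,0,0,0,0.7,0,0,2,0,0,0,0.7,0,0,2,0,0,0,0.7,0,0,0,0,0,0,0.7,0,0,0,0,0,0,0.7]'

```text
clock: 5.0
eef_pos: [0.4839, -0.1909, 0.0909]
tcp_rot: [180.0, 0.0, 125.0]
ft_force: [0.1, 0.3, -0.0]
finger_gap: 0.0599
```

```bash
cat > lens2.py <<'E'
from h import *
import sys
c,im,r=look('wrist',['lens_center'],'lens2',Z); circ('wrist','lens_center')
q=nets.trace('wrist','lens_center')
s=arm.state(); print(s['eef_pos'],s['tcp_rot'],proj(c,s['eef_pos']))
for z in (.03,.036): print(z,[atz(c,p,z) for _,p in r['lens_center']])
E
python3 lens2.py
```

```text
lens_center 0.93 [190.9 104.3] [ 0.409  -0.1546]
lens_center 0.55 [252.  206.5] [ 0.4838 -0.19  ]
trace lens_center 0.96 ((187.75863647460938, 104.01393127441406), (46.821388244628906, 51.24824905395508), 128.84616088867188)
trace lens_center 0.68 ((251.99697875976562, 206.109375), (47.384765625, 49.448944091796875), 17.216527938842773)
[ 0.4839 -0.1914  0.0908] [179.945    0.0529 124.9611] [250.4817 244.2695]
0.03 [array([ 0.409 , -0.1546,  0.03  ]), array([ 0.4838, -0.19  ,  0.03  ])]
0.036 [array([ 0.4101, -0.154 ,  0.036 ]), array([ 0.4826, -0.1884,  0.036 ])]
```

View pics/lens2.png

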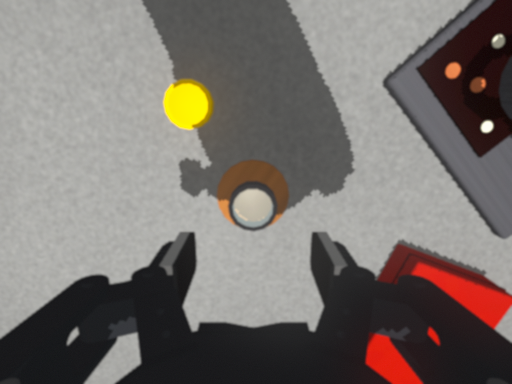

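The lens, at (252,207), lies between the fingers, and the height agrees with the text at about 0.03. I'll descend and take its upper edge.

Call:
play_rows --series '[0.2,0.05,1.6,0,0,0,0.6,0,0,1.6,0,0,0,0.6,0,0,1.6,0,0,0,0.6,0,0,1.0,0,0,0,0.6,0,0,0.6,0,0,0,0.6,0,0,0,0,0,0,0.55,0,0,0,0,0,0,0.2,0,0,0,0,0,0,0.2,0,0,0,0,0,0,0.2,0,0,0,0,0,0,0.2,0,0,0,0,0,0,0.2]' --grip_force 25

```text
clock: 6.58
eef_pos: [0.4831, -0.1896, 0.0265]
tcp_rot: [180.0, 0.0, 125.0]
ft_force: [-0.3, -0.3, 6.2]
finger_gap: 0.0343
```

Call:
play_rows --series '[0,0,-1,0,0,0,0.2,0,0,-2,0,0,0,0.2,0,0,-4,0,0,0,0.2,0,0,-5,0,0,0,0.2,0,0,0,0,0,0,0.2,0,0,0,0,0,0,0.2]'

```text
clock: 7.32
eef_pos: [0.4824, -0.189, 0.1458]
tcp_rot: [180.0, -0.0, 125.0]
ft_force: [-0.1, 0.4, -1.0]
finger_gap: 0.0345
```

```bash
python3 - <<'E'
from h import *
c,im,r=look('wrist',['lens_center'],'lens3',Z); circ('wrist','lens_center')
s=arm.state(); print(s['eef_pos'],proj(c,s['eef_pos']),s['ft_force'],s['finger_gap'])
cr=cv2.imread('pics/lens3.png')[150:340,130:390]; cv2.imwrite('pics/lens3c.png',cv2.resize(cr,None,fx=3,fy=3,interpolation=2))
E
```

```text
lens_center 0.94 [253.2 245. ] [ 0.5158 -0.2344]
lens_center 0.68 [201.3 111.9] [ 0.4079 -0.1579]
trace lens_center 0.97 ((200.50804138183594, 108.55304718017578), (37.00647735595703, 40.82576370239258), 153.80654907226562)
trace lens_center 0.56 ((252.31195068359375, 247.01979064941406), (67.997314453125, 70.73245239257812), 174.27890014648438)
[ 0.4817 -0.189   0.1448] [250.2167 242.2009] [ 0.8365  0.377  -0.4507] 0.03397955155884347
```

View pics/lens3c.png

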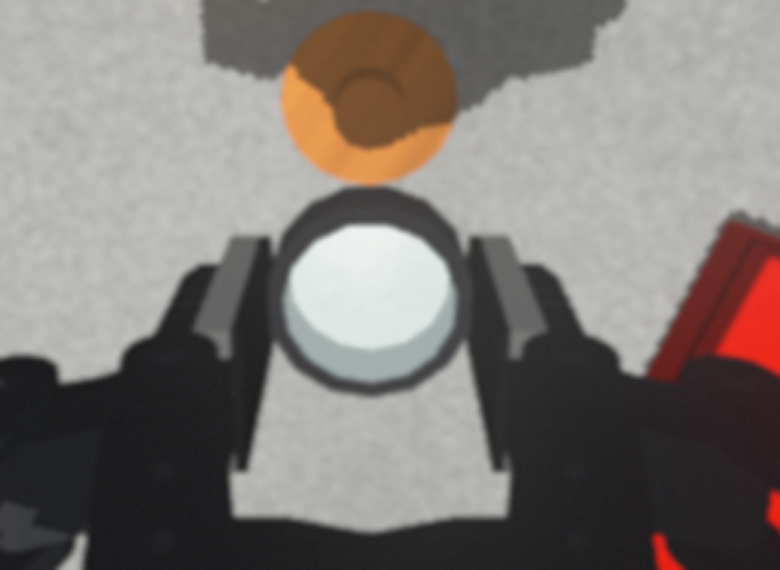

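The lens is held level between the pads, at crop (370,290), with the peg empty behind it. Next I'll view the cell.

```bash
python3 - <<'E'
from h import *
c=get_calibration('wrist'); p=np.array(arm.state()['eef_pos'])
for d in (0,.0035,.006): print(d,proj(c,p+[0,0,d]), atz(c,(252.3,246),p[2]+d)-p)
plan([.61,-.07,.2],125,op=.2)
E
```

```text
0 [251.0847 243.693 ] [ 0.0013 -0.0007  0.    ]
0.0035 [251.0369 246.6022] [0.0003 0.0007 0.0035]
0.006 [251.0014 248.7613] [-0.0003  0.0017  0.006 ]
from [ 0.4817 -0.189   0.1448] yaw 124.95931154376657 n 4
0.601,4.33,-1.38,0,0,-0,0.2,0.601,4.33,-1.38,0,0,-0,0.2,0.6,4.33,-1.38,0,0,-0,0.2,0.599,4.33,-1.38,0,0,-0,0.2
```

Call:
play_rows --series '[0.6,4.33,-1.38,0,0,0,0.2,0.6,4.33,-1.38,0,0,0,0.2,0.6,4.33,-1.38,0,0,0,0.2,0.6,4.33,-1.38,0,0,0,0.2,0,0,0,0,0,0,0.2,0,0,0,0,0,0,0.2]'

```text
clock: 8.22
eef_pos: [0.6101, -0.071, 0.1998]
tcp_rot: [-179.9, -0.0, 124.9]
ft_force: [-0.9, -0.9, -0.6]
finger_gap: 0.0342
```

```bash
python3 - <<'E'
from h import *
c,im,r=look('wrist',['cell_mouth','cell_gap','cell_ramp'],'cell1',Z)
save('cell',c,r['cell_mouth'][0][1])
s=arm.state(); print(s['eef_pos'],s['finger_gap'])
cv2.imwrite('pics/cell1c.png',cv2.resize(cv2.imread('pics/cell1.png')[0:260,100:420],None,fx=2.4,fy=2.3,interpolation=2))
# top/scene again
for n in ('scene','top'):
    c2,_,r2=look(n,['cell_mouth'],'x',Z)
E
```

```text
cell_mouth 0.63 [254.1 124.5] [ 0.5784 -0.0227]
cell_gap 0.96 [272.4 140.8] [ 0.5997 -0.0249]
cell_ramp 0.71 [248.1 150.7] [ 0.5873 -0.0447]
[ 0.61   -0.0717  0.2009] 0.034274882310135174
cell_mouth 0.85 [266.5 211.1] [ 0.5743 -0.0151]
cell_mouth 0.83 [272.  167.7] [ 0.5706 -0.0187]
cell_mouth 0.23 [187.2 209.8] [0.4665 0.1879]
cell_mouth 0.21 [169.7 145.5] [0.6276 0.2339]
```

View pics/cell1c.png

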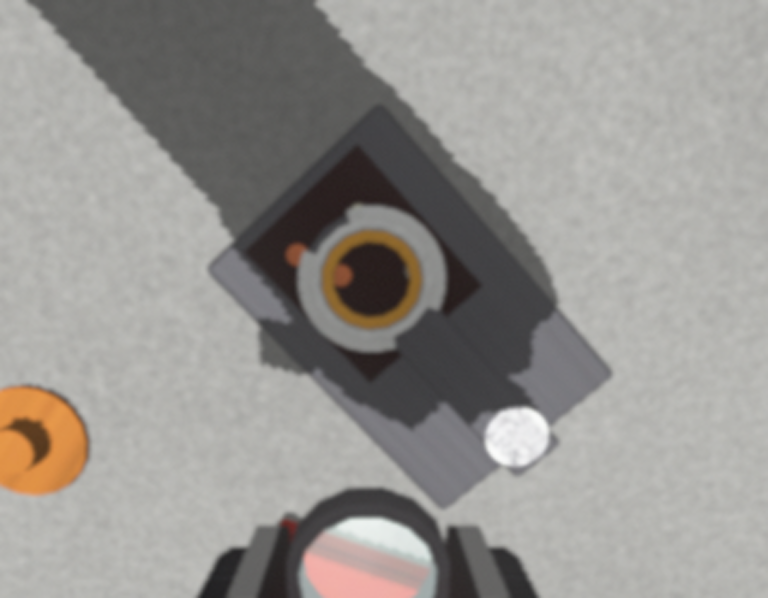

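The image shows the cell centre at crop (372,278), the post at (517,437), and gaps at upper-left and lower-right along that line.

```bash
python3 - <<'E'
from h import *
c=get_calibration('wrist')
m=atz(c,(255,121),.084); print(m)
for z in (.05,.06,.07,.08):
    q=atz(c,(315.4,190),z); d=q-m; print(z,q,np.hypot(*d[:2]),np.degrees(np.arctan2(d[1],d[0])))
im=cv2.imread('pics/cell1.png'); hsv=cv2.cvtColor(im,cv2.COLOR_BGR2HSV)
mk=cv2.inRange(hsv,(12,120,90),(28,255,255)); mk[:, :200]=0; mk[:,310:]=0; mk[:70]=0; mk[170:]=0
cs,_=cv2.findContours(mk,0,2); k=max(cs,key=len); e=cv2.fitEllipse(k); print(e)
for z in (.078,.079,.082,.085): print(z,atz(c,e[0],z))
E
```

```text
[ 0.5783 -0.0196  0.084 ]
0.05 [ 0.6712 -0.0413  0.05  ] 0.09543858719559854 -13.150693584757972
0.06 [ 0.6678 -0.0404  0.06  ] 0.09196446089751897 -13.09055289461818
0.07 [ 0.6645 -0.0395  0.07  ] 0.08849044387912477 -13.025690041407012
0.08 [ 0.6611 -0.0386  0.08  ] 0.08501654953684941 -12.955526319436412
((254.43724060058594, 121.02729034423828), (39.5791015625, 40.82368850708008), 1.87104332447052)
0.078 [ 0.578 -0.02   0.078]
0.079 [ 0.578 -0.02   0.079]
0.082 [ 0.5779 -0.0199  0.082 ]
0.085 [ 0.5778 -0.0199  0.085 ]
```

```bash
python3 -c "
from h import *
plan([.600,-.052,.165],125,2,op=.2)"
```

```text
from [ 0.6106 -0.0709  0.2013] yaw 124.91738815220492 n 2
1.08,0.106,1.81,0,0,-0.001,0.2,1.08,0.107,1.81,0,0,-0.001,0.2
```

Call:
play_rows --series '[1.08,0.106,1.81,0,0,0,0.2,1.08,0.106,1.81,0,0,0,0.2,0,0,0,0,0,0,0.2,0,0,0,0,0,0,0.2]'

```text
clock: 9.12
eef_pos: [0.6006, -0.0522, 0.1659]
tcp_rot: [180.0, 0.1, 124.9]
ft_force: [0.3, -0.0, -0.2]
finger_gap: 0.0343
```

```bash
python3 - <<'E'
from h import *
s=arm.state(); p=np.array(s['eef_pos']); 
c,im,r=look('wrist',['cell_mouth','cell_gap'],'cell2',Z)
im=cv2.imread('pics/cell2.png'); hsv=cv2.cvtColor(im,cv2.COLOR_BGR2HSV)
mk=cv2.inRange(hsv,(12,120,90),(28,255,255)); mk[:, :190]=0; mk[:,330:]=0; mk[:70]=0
cs,_=cv2.findContours(mk,0,2); k=max(cs,key=len); e=cv2.fitEllipse(k); print(e)
for z in (.075,.08,.085,.09): print(z,atz(c,e[0],z))
print(p,atz(c,(252.3,246),p[2]+.0035)-p)
im=cv2.ellipse(im,e,(255,0,0),1)
cv2.imwrite('pics/cell2c.png',cv2.resize(im[60:260,150:370],None,fx=3,fy=3,interpolation=2))
E
```

```text
cell_mouth 0.96 [249.8 152.8] [ 0.578 -0.022]
cell_gap 0.77 [268.6 171.4] [ 0.5986 -0.0258]
((250.44676208496094, 148.8715362548828), (44.59828186035156, 44.750003814697266), 147.19482421875)
0.075 [ 0.5773 -0.0203  0.075 ]
0.08 [ 0.577  -0.0198  0.08  ]
0.085 [ 0.5767 -0.0193  0.085 ]
0.09 [ 0.5764 -0.0188  0.09  ]
[ 0.6006 -0.0522  0.1659] [0.0003 0.0007 0.0035]
```

View pics/cell2c.png

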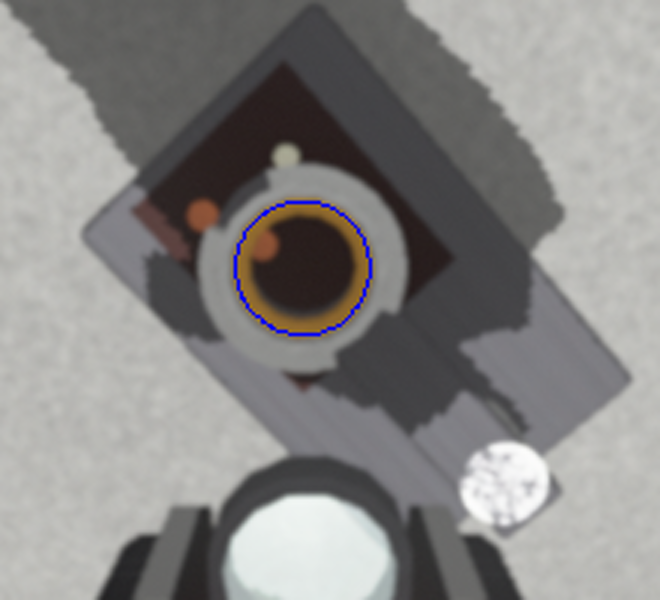

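The fitted bore ellipse matches, so the cell is at about (0.5775,-0.0198). I'll move over it and lower by feel.

Call:
play_rows --series '[1.98,-0.04,1.2,0,0,0,0.2,1.97,-0.05,1.8,0,0,0,0.2,0,0,2.4,0,0,0,0.2,0,0,1.4,0,0,0,0.2,0,0,0.3,0,0,0,0.2,0,0,0.2,0,0,0,0.2,0,0,0.1,0,0,0,0.2,0,0,0,0,0,0,0.2]'

```text
clock: 10.28
eef_pos: [0.5771, -0.0198, 0.0914]
tcp_rot: [180.0, 0.0, 124.9]
ft_force: [-0.7, 0.2, 0.2]
finger_gap: 0.0344
```

Call:
play_rows --series '[0,0,0.2,0,0,0,0.2,0,0,0.1,0,0,0,0.2,0,0,0.1,0,0,0,0.2,0,0,0.1,0,0,0,0.2,0,0,0,0,0,0,0.2]'

```text
clock: 10.9
eef_pos: [0.5767, -0.0198, 0.0859]
tcp_rot: [-180.0, -0.0, 125.0]
ft_force: [-0.3, 0.2, -1.0]
finger_gap: 0.0341
```

Call:
play_rows --series '[0,0,0.1,0,0,0,0.2,0,0,0.1,0,0,0,0.2,0,0,0.1,0,0,0,0.2,0,0,0,0,0,0,0.2]'

```text
clock: 11.4
eef_pos: [0.5769, -0.0198, 0.0843]
tcp_rot: [180.0, -0.0, 124.9]
ft_force: [-6.1, 0.0, 12.4]
finger_gap: 0.0345
```

Call:
play_rows --series '[0,0,-0.1,0,0,0,0.2,0.05,-0.07,0,0,0,0,0.2,0,0,0.1,0,0,0,0.2,0,0,0.1,0,0,0,0.2,0,0,0,0,0,0,0.2]'

```text
clock: 12.02
eef_pos: [0.5767, -0.0197, 0.0842]
tcp_rot: [179.9, 0.0, 125.0]
ft_force: [-6.5, 0.5, 19.0]
finger_gap: 0.0345
```

Call:
play_rows --series '[0,0,-0.1,0,0,0,0.2,0,0,-0.05,0,0,0,0.2,0,0,0,0,0,0,0.45,0,0,0,0,0,0,0.5,0,0,0,0,0,0,0.55,0,0,0,0,0,0,0.6,0,0,0,0,0,0,0.6]'

```text
clock: 12.9
eef_pos: [0.5758, -0.0197, 0.0833]
tcp_rot: [-180.0, -0.0, 125.0]
ft_force: [-0.3, 0.0, 0.6]
finger_gap: 0.0512
```

```bash
python3 - <<'E'
from h import *
s=arm.state(); print(s['eef_pos'],s['finger_gap'],s['ft_force'])
c,im,r=look('wrist',['cell_mouth','lens_center'],'seat1',Z); circ('wrist','lens_center')
for z in (.09,.092,.096): print(z,atz(c,r['lens_center'][0][1],z) if r['lens_center'] else '')
cv2.imwrite('pics/seat1c.png',cv2.resize(cv2.imread('pics/seat1.png')[170:330,150:360],None,fx=3,fy=3,interpolation=2))
E
```

```text
[ 0.5758 -0.0197  0.0833] 0.051164555424428756 [-0.3338  0.0134  0.5828]
lens_center 0.63 [252.5 245. ] [ 0.5914 -0.0409]
trace lens_center 0.74 ((253.6280975341797, 247.1416778564453), (67.48818969726562, 68.05901336669922), 128.4302215576172)
trace lens_center 0.51 ((-4.347526550292969, 218.15579223632812), (21.146984100341797, 28.187461853027344), 173.9845428466797)
0.09 [ 0.575  -0.0173  0.09  ]
0.092 [ 0.5744 -0.0165  0.092 ]
0.096 [ 0.5733 -0.0149  0.096 ]
```

View pics/seat1c.png

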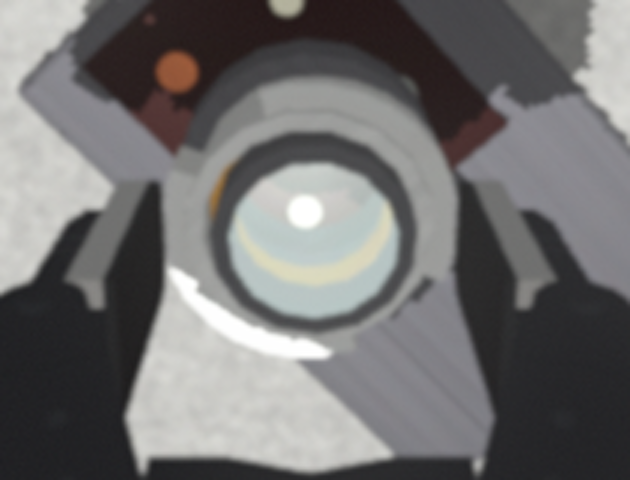

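The lens sits in the bore, at crop (312,232), concentric with the rim. I'll retreat upward and check it numerically from above.

Call:
play_rows --series '[0,0,-1,0,0,0,0.65,0,0,-3,0,0,0,0.7,-1.5,0,-4,0,0,0,0.8,-2.5,0,-3,0,0,0,1,-2,0,0,0,0,0,1,0,0,0,0,0,0,1,0,0,0,0,0,0,1]'

```text
clock: 13.98
eef_pos: [0.6099, -0.0681, 0.1932]
tcp_rot: [-180.0, -0.1, 125.0]
ft_force: [-0.1, 0.6, 0.5]
finger_gap: 0.0854
```

```bash
python3 - <<'E'
from h import *
s=arm.state(); print(s['eef_pos'],s['tcp_rot'])
c,im,r=look('wrist',['cell_mouth','lens_center','cell_gap'],'seat2',Z|{'lens_center':.092}); 
for q in nets.trace('wrist','lens_center')[:2]:
    k=max(cv2.findContours(q['pixels'].astype(np.uint8),0,2)[0],key=len); e=cv2.fitEllipse(k); print(q['score'],e)
    f=192/np.tan(np.radians(c['vfov'])/2); 
    for z in (.09,.092): print(atz(c,e[0],z), 'dia', np.mean(e[1])/f*(np.array(c['R'])@atz(c,e[0],z)+c['t'])[2])
plan([.471,.126,.19],106)
E
```

```text
[ 0.6099 -0.0681  0.1932] [-179.9693   -0.056   124.9777]
lens_center 0.95 [ 56.8 133. ] [ 0.4488 -0.1181]
lens_center 0.58 [250.5 123.5] [ 0.5752 -0.0203]
cell_gap 0.55 [272.  143.4] [ 0.6    -0.0236]
0.67 ((253.267578125, 124.01451110839844), (42.49391174316406, 43.69834899902344), 13.246726036071777)
[ 0.5773 -0.0193  0.09  ] dia 0.035518478936901084
[ 0.5772 -0.0193  0.092 ] dia 0.035228081901367204
0.61 ((54.745018005371094, 133.9695587158203), (32.20073699951172, 38.8104133605957), 110.79159545898438)
[ 0.4467 -0.1207  0.09  ] dia 0.029520832292878975
[ 0.4478 -0.1198  0.092 ] dia 0.029279471670438623
from [ 0.6101 -0.0681  0.1933] yaw 125.01285695628661 n 5
4.78,-0.051,0.067,0,0,0.066,1,4.76,-0.368,0.067,0,0,0.066,1,4.73,-0.682,0.067,0,0,0.066,1,4.67,-0.994,0.067,0,0,0.066,1,4.59,-1.3,0.067,0,0,0.066,1
```

Call:
play_rows --series '[4.78,-0.05,0.067,0,0,0.066,1,4.76,-0.37,0.067,0,0,0.066,1,4.73,-0.68,0.067,0,0,0.066,1,4.67,-0.99,0.067,0,0,0.066,1,4.59,-1.3,0.067,0,0,0.066,1,0,0,0,0,0,0,1,0,0,0,0,0,0,1]'

```text
clock: 15.1
eef_pos: [0.4715, 0.125, 0.1904]
tcp_rot: [180.0, 0.0, 106.1]
ft_force: [0.3, -0.6, 0.4]
finger_gap: 0.0855
```

```bash
cat > ring.py <<'E'
from h import *
import sys
s=arm.state(); print(s['eef_pos'],s['tcp_rot'])
c,im,r=look('wrist',['ring_center','ring_lug'],sys.argv[1],Z)
f=192/np.tan(np.radians(c['vfov'])/2)
for q in nets.trace('wrist','ring_center')[:3]:
    k=max(cv2.findContours(q['pixels'].astype(np.uint8),0,2)[0],key=len); e=cv2.fitEllipse(k)
    for z in (.01,.022): print(round(q['score'],2),np.round(e[0],1),np.round(e[1],1),atz(c,e[0],z),'dia',np.mean(e[1])/f*(np.array(c['R'])@atz(c,e[0],z)+c['t'])[2])
x,y=map(int,r['ring_center'][0][1]) if len(sys.argv)<4 else map(int,sys.argv[2:4])
g=im[max(0,y-55):y+55,x-60:x+60,::-1].astype(float); lo,hi=np.percentile(g,2),np.percentile(g,60)
g=np.clip((g-lo)/(hi-lo+30)*255,0,255).astype(np.uint8); print('crop origin',x-60,max(0,y-55))
cv2.imwrite(f'pics/{sys.argv[1]}c.png',cv2.resize(g,None,fx=5,fy=5,interpolation=2))
E
python3 ring.py ring2
```

```text
[0.4715 0.125  0.1904] [179.9763   0.0087 106.1009]
ring_center 0.76 [203.3 200.3] [0.4269 0.0847]
ring_center 0.68 [248.5 121.7] [0.452  0.1807]
ring_lug 0.95 [186.9 210.6] [0.4095 0.0607]
ring_lug 0.88 [271.9 119.6] [0.4759 0.1895]
crop origin 143 145
```

Call:
play_rows --series '[2.93,-0.15,2,0,0,0,1,2.93,-0.15,2,0,0,0,1,0,0,2,0,0,0,1,0,0,2,0,0,0,1,0,0,0,0,0,0,1,0,0,0,0,0,0,1]'

```text
clock: 16.05
eef_pos: [0.453, 0.1804, 0.1108]
tcp_rot: [180.0, 0.0, 106.0]
ft_force: [0.3, 0.2, -0.5]
finger_gap: 0.0853
```

```bash
python3 ring.py ring3 250 210
```

```text
[0.453  0.1804 0.1108] [179.9621   0.0063 105.9821]
ring_center 0.91 [194.5 290.2] [0.4273 0.0821]
ring_center 0.61 [250.2 198.2] [0.4521 0.1798]
ring_lug 0.92 [280.7 189.8] [0.4772 0.1895]
ring_lug 0.9 [177.8 294. ] [0.4119 0.0606]
0.9 [250.6 191.3] [73.8 74.5] [0.4516 0.1821 0.01  ] dia 0.06439438274797518
0.9 [250.6 191.3] [73.8 74.5] [0.4508 0.1853 0.022 ] dia 0.06120320366180718
crop origin 190 155
```

View pics/ring3c.png

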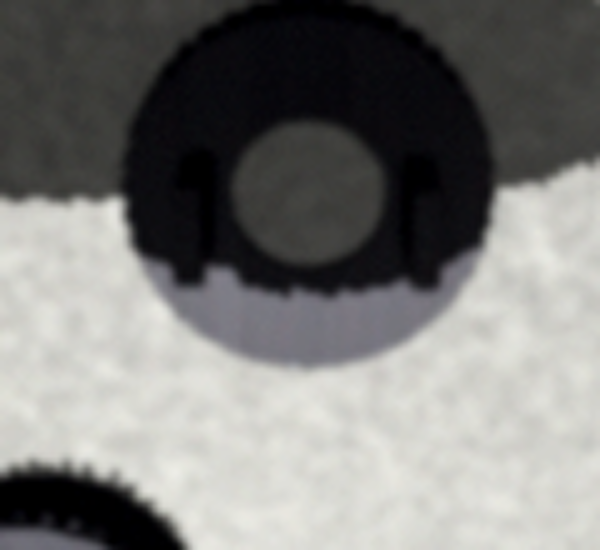

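The flange centre is at crop (310,193), the ears lie along the image x axis at (200,215) and (425,215), and the jaw is aligned with them. I'll descend to just above the flange and grip.

Call:
play_rows --series '[0.3,-0.09,2,0,0,0,0.8,0,0,2,0,0,0,0.75,0,0,2,0,0,0,0.75,0,0,1.4,0,0,0,0.75,0,0,1.0,0,0,0,0.75,0,0,0.4,0,0,0,0.75,0,0,0,0,0,0,0.75,0,0,0,0,0,0,0.4,0,0,0,0,0,0,0.3,0,0,0,0,0,0,0.3,0,0,0,0,0,0,0.3]' --grip_force 40

```text
clock: 17.62
eef_pos: [0.4511, 0.1836, 0.0228]
tcp_rot: [179.9, -0.0, 106.0]
ft_force: [-0.6, -0.4, 6.2]
finger_gap: 0.0404
```

Call:
play_rows --series '[0,0,-0.5,0,0,0,0.3,0,0,-2,0,0,0,0.3,0,0,-4,0,0,0,0.3,0,0,-5,0,0,0,0.3,0,0,-3.5,0,0,0,0.3,0,0,0,0,0,0,0.3,0,0,0,0,0,0,0.3]'

```text
clock: 18.5
eef_pos: [0.45, 0.1832, 0.1715]
tcp_rot: [-179.9, 0.0, 106.0]
ft_force: [-0.1, -0.4, -1.1]
finger_gap: 0.0404
```

```bash
python3 - <<'E'
from h import *
s=arm.state(); p=np.array(s['eef_pos']); print(p,s['tcp_rot'],s['finger_gap'],s['ft_force'],s['torque'])
c,im,r=look('wrist',['ring_center','ring_lug'],'held1',{'ring_center':p[2],'ring_lug':p[2]-.018})
for d in (0,-.001,-.005): print(d,proj(c,p+[0,0,d]))
for q in nets.trace('wrist','ring_center')[:2]: print(q['score'],q['bbox'])
g=cv2.cvtColor(im,cv2.COLOR_RGB2GRAY); cr=g[200:300,215:290]
print('rows along col 251',g[180:320:3,251]); print('cols row 244',g[244,170:335:3])
plan([.577,-.0195,.15],77,op=.3)
E
```

```text
[0.45   0.1832 0.1715] [-179.9387    0.0028  106.049 ] 0.04035899397445276 [-0.1297 -0.393  -1.085 ] [ 0.0359 -0.0211  0.0144]
ring_lug 0.85 [293.9 233.6] [0.475  0.1887]
0 [250.8315 244.2834]
-0.001 [250.8452 243.4693]
-0.005 [250.8986 240.3115]
0.84 [192.0, 182.9, 308.1, 297.7]
0.47 [190.6, 234.6, 236.0, 289.1]
rows along col 251 [ 82  58  58  61  65  66  65  65  66  66  66  66  66  67 149 195 192 195
 199 198 194 195 196 196 195 198 198 194  73  67  66  67  68  67  87 123
 122 122 179 193 187 193 197 193 195 195 197]
cols row 244 [195 196 194 187 172  52  38  39  89 105 106 101  47  36  53  57  57  55
  60  67  62  69 182 191 192 196 197 195 196 198 195 195 198 192 189 173
  69  65  58  60  62  59  44  45  97 107 106 102  54  49  49 144 194 194
 196]
from [0.4499 0.183  0.171 ] yaw 106.04531148507 n 5
-4.59,1.32,0.419,0,0,0.101,0.3,-4.44,1.78,0.419,0,0,0.101,0.3,-4.24,2.22,0.419,0,0,0.101,0.3,-3.99,2.64,0.419,0,0,0.101,0.3,-3.7,3.03,0.419,0,0,0.101,0.3
```

```bash
python3 - <<'E'
from h import *
plan([.562,-.08,.19],77,op=.3)
E
```

```text
from [0.4499 0.183  0.171 ] yaw 106.04531148507 n 6
-4.73,0.583,-0.317,0,0,0.084,0.3,-4.66,0.98,-0.317,0,0,0.084,0.3,-4.56,1.37,-0.317,0,0,0.084,0.3,-4.43,1.75,-0.317,0,0,0.084,0.3,-4.27,2.12,-0.317,0,0,0.084,0.3,-4.08,2.47,-0.317,0,0,0.084,0.3
```

Call:
play_rows --series '[-4.73,0.58,-0.317,0,0,0.084,0.3,-4.66,0.98,-0.317,0,0,0.084,0.3,-4.56,1.37,-0.317,0,0,0.084,0.3,-4.43,1.75,-0.317,0,0,0.084,0.3,-4.27,2.12,-0.317,0,0,0.084,0.3,-4.08,2.47,-0.317,0,0,0.084,0.3,0,0,0,0,0,0,0.3,0,0,0,0,0,0,0.3]'

```text
clock: 19.7
eef_pos: [0.5625, -0.0791, 0.1902]
tcp_rot: [-179.9, 0.0, 77.2]
ft_force: [0.2, 1.1, -0.7]
finger_gap: 0.0393
```

```bash
python3 - <<'E'
from h import *
s=arm.state(); p=np.array(s['eef_pos']); print(p,s['tcp_rot'],s['finger_gap'])
c,im,r=look('wrist',['cell_mouth','cell_gap','lens_center'],'cell3',Z|{'lens_center':.092})
for q in nets.trace('wrist','lens_center')[:2]:
    k=max(cv2.findContours(q['pixels'].astype(np.uint8),0,2)[0],key=len); e=cv2.fitEllipse(k); print('lens',q['score'],e, atz(c,e[0],.091))
h0=cv2.imread('pics/held1.png',0); m=(h0>135).astype(np.uint8); n,l,st,ce=cv2.connectedComponentsWithStats(m); i=l[243,255]
print('hole',st[i],ce[i],cv2.fitEllipse(max(cv2.findContours((l==i).astype(np.uint8),0,1)[0],key=len)))
print('tcp proj',proj(c,p),'ring centre rel',atz(c,ce[i],p[2]-.002)-p)
# post
v=cv2.imread('pics/cell3.png'); hsv=cv2.cvtColor(v,cv2.COLOR_BGR2HSV)
cv2.imwrite('pics/cell3c.png',cv2.resize(v[40:300,140:380],None,fx=2.3,fy=2.3,interpolation=2))
a=cv2.imread('pics/held1.png')[170:310,170:340]; b=v[60:230,160:360]
a=cv2.resize(a,(398,328));b=cv2.resize(b,(400,340)); cv2.imwrite('pics/two.png',np.hstack([np.pad(a,((0,12),(0,2),(0,0))),b]))
E
```

```text
[ 0.5625 -0.0791  0.1902] [-179.8979    0.0214   77.1885] 0.03934607681267982
cell_mouth 0.16 [359.2 249.6] [ 0.6482 -0.1549]
cell_gap 0.84 [278.9 122.6] [ 0.5979 -0.0252]
lens_center 0.64 [254.2 121.1] [ 0.5781 -0.0192]
lens_center 0.63 [145.2 263.9] [ 0.4517 -0.1219]
lens 0.79 ((252.9439697265625, 121.56532287597656), (41.89915084838867, 43.755245208740234), 28.48145866394043) [ 0.577  -0.0194  0.091 ]
lens 0.58 ((142.72425842285156, 261.0986022949219), (26.76955795288086, 29.651119232177734), 107.71636962890625) [ 0.4499 -0.1191  0.091 ]
hole [ 231  222   46   41 1430] [253.8371 241.8483] ((253.80226135253906, 241.8875732421875), (40.3551025390625, 43.684139251708984), 105.56140899658203)
tcp proj [250.9268 245.1622] ring centre rel [ 0.0017  0.0006 -0.002 ]
```

View pics/two.png

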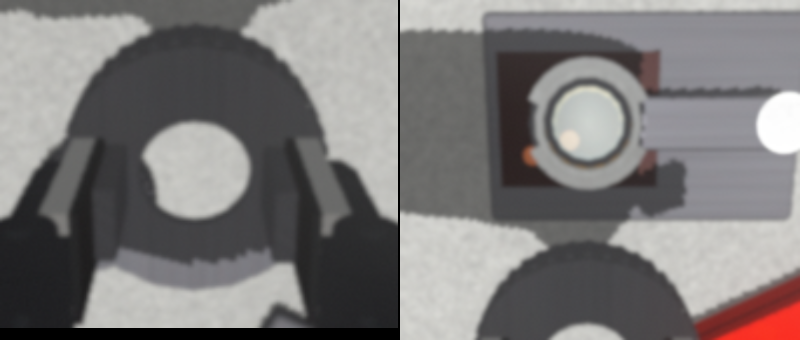

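The left panel shows the ring held squarely on its ears, with the hole at about px (254,242). The right panel shows the lens concentric in the cell, and the gaps and post lie along the image x axis, so the alignment is right. I'll lower it by feel.

Call:
play_rows --series '[3.0,-0.02,0,0,0,0,0.3,3.07,-0.02,0.5,0,0,0,0.3,0,0,2,0,0,0,0.3,0,0,2,0,0,0,0.3,0,0,2,0,0,0,0.3,0,0,1,0,0,0,0.3,0,0,0,0,0,0,0.3,0,0,0,0,0,0,0.3]'

```text
clock: 20.95
eef_pos: [0.5765, -0.0202, 0.117]
tcp_rot: [179.9, -0.0, 77.2]
ft_force: [0.5, 0.8, -1.3]
finger_gap: 0.0401
```

Call:
play_rows --series '[0,-0.06,0.3,0,0,0,0.3,0,0,0.2,0,0,0,0.3,0,0,0.2,0,0,0,0.3,0,0,0.2,0,0,0,0.3,0,0,0.1,0,0,0,0.3,0,0,0,0,0,0,0.3]'

```text
clock: 21.7
eef_pos: [0.5754, -0.0201, 0.1061]
tcp_rot: [-180.0, 0.0, 77.2]
ft_force: [0.4, -0.4, -1.6]
finger_gap: 0.0405
```

Call:
play_rows --series '[0,0,0.15,0,0,0,0.3,0,0,0.15,0,0,0,0.3,0,0,0.1,0,0,0,0.3,0,0,0.1,0,0,0,0.3,0,0,0,0,0,0,0.3]'

```text
clock: 22.32
eef_pos: [0.5755, -0.0201, 0.1011]
tcp_rot: [-180.0, 0.0, 77.2]
ft_force: [-0.2, 0.0, -1.2]
finger_gap: 0.0401
```

Call:
play_rows --series '[0,0,0.1,0,0,0,0.3,0,0,0.1,0,0,0,0.3,0,0,0.1,0,0,0,0.3,0,0,0,0,0,0,0.3]'

```text
clock: 22.82
eef_pos: [0.5755, -0.0201, 0.0981]
tcp_rot: [-180.0, 0.0, 77.2]
ft_force: [1.5, 1.4, -1.8]
finger_gap: 0.0401
```

Call:
play_rows --series '[0,0,0.05,0,0,0,0.3,0,0,0.05,0,0,0,0.3,0,0,0.05,0,0,0,0.3,0,0,0,0,0,0,0.3]'

```text
clock: 23.32
eef_pos: [0.5755, -0.0201, 0.0967]
tcp_rot: [180.0, 0.0, 77.2]
ft_force: [0.4, -0.4, -0.3]
finger_gap: 0.0403
```

Call:
play_rows --series '[0,0,0.05,0,0,0,0.3,0,0,0.05,0,0,0,0.3,0,0,0,0,0,0,0.3]'

```text
clock: 23.7
eef_pos: [0.5755, -0.0201, 0.0957]
tcp_rot: [180.0, 0.0, 77.2]
ft_force: [0.5, -0.3, -0.8]
finger_gap: 0.0401
```

Call:
play_rows --series '[0,0,0.05,0,0,0,0.3,0,0,0.05,0,0,0,0.3,0,0,0,0,0,0,0.3]'

```text
clock: 24.08
eef_pos: [0.5755, -0.0201, 0.0956]
tcp_rot: [180.0, -0.0, 77.2]
ft_force: [-3.6, 1.1, 8.8]
finger_gap: 0.0404
```

The ring is down, resting on the lens at about 10.6 mm above the rim, within range. I'll ease the load and turn clockwise.

Call:
play_rows --series '[0,-0.02,-0.05,0,0,0,0.3,0,0,0,0,0,0.08,0.3,0,0,0,0,0,0.08,0.3,0,0,0,0,0,0.08,0.3,0,0,0,0,0,0,0.3]'

```text
clock: 24.7
eef_pos: [0.5757, -0.0201, 0.0956]
tcp_rot: [179.9, -0.0, 63.4]
ft_force: [0.2, -0.4, 5.1]
finger_gap: 0.0402
```

```bash
cat > st.py <<'E'
from h import *
import os,json
s=arm.state(); y=s['tcp_rot'][2]
print('t',s['clock'],np.array(s['eef_pos']),'yaw',round(y,2),'turned',round(np.radians(77.19-y),3),'F',np.array(s['ft_force']),'T',np.array(s['torque']),'e7',round(s['effort'][6],3),'q7',round(s['q'][6],2))
E
python3 st.py
```

```text
t 24.7 [ 0.5757 -0.0201  0.0956] yaw 63.44 turned 0.24 F [ 0.1735 -0.4382  5.0538] T [ 0.0407 -0.0102 -0.008 ] e7 -0.758 q7 -13.12
```

Call:
play_rows --series '[0,0,-0.03,0,0,0.08,0.3,0,0,0,0,0,0.08,0.3,0,0,0,0,0,0.08,0.3,0,0,0,0,0,0.06,0.3]'

```text
clock: 25.2
eef_pos: [0.5757, -0.0199, 0.0956]
tcp_rot: [180.0, -0.0, 46.2]
ft_force: [2.0, -0.0, 2.1]
finger_gap: 0.0398
```

```bash
python3 st.py
```

```text
t 25.2 [ 0.5757 -0.0199  0.0956] yaw 46.25 turned 0.54 F [ 1.9953 -0.043   2.116 ] T [-0.0176 -0.3815  0.0714] e7 0.705 q7 -28.65
```

Call:
play_rows --series '[0,0,0,0,0,0.03,0.3,0,0,0,0,0,0.03,0.3]'

```text
clock: 25.45
eef_pos: [0.5756, -0.02, 0.0956]
tcp_rot: [180.0, -0.0, 42.8]
ft_force: [4.2, 1.0, 2.5]
finger_gap: 0.0402
```

```bash
python3 st.py
```

```text
t 25.45 [ 0.5756 -0.02    0.0956] yaw 42.79 turned 0.6 F [4.2002 1.0132 2.4705] T [ 0.1199 -0.6207  0.0616] e7 0.412 q7 -31.73
```

Call:
play_rows --series '[0.035,0.034,0,0,0,0.02,0.3,0,0,0,0,0,0.03,0.3]'

```text
clock: 25.7
eef_pos: [0.5757, -0.02, 0.0956]
tcp_rot: [-180.0, -0.0, 39.9]
ft_force: [0.4, 1.1, 5.3]
finger_gap: 0.0401
```

```bash
python3 st.py
```

```text
t 25.7 [ 0.5757 -0.02    0.0956] yaw 39.86 turned 0.652 F [0.3919 1.1171 5.252 ] T [ 0.1966 -0.1658  0.0909] e7 0.533 q7 -34.33
```

Call:
play_rows --series '[0,0,-0.03,0,0,0.03,0.3,0,0,0,0,0,0.03,0.3]'

```text
clock: 25.95
eef_pos: [0.5757, -0.0199, 0.0956]
tcp_rot: [-180.0, 0.0, 36.4]
ft_force: [2.7, 1.9, 1.5]
finger_gap: 0.0402
```

```bash
python3 st.py
```

```text
t 25.95 [ 0.5757 -0.0199  0.0956] yaw 36.39 turned 0.712 F [2.6998 1.8646 1.5087] T [ 0.3126 -0.4514  0.0531] e7 0.399 q7 -37.45
```

Call:
play_rows --series '[0.036,0,0,0,0,0.03,0.3,0,0,0,0,0,0.03,0.3]'

```text
clock: 26.2
eef_pos: [0.5758, -0.0199, 0.0957]
tcp_rot: [-180.0, 0.0, 32.9]
ft_force: [0.9, 0.6, 2.8]
finger_gap: 0.0403
```

```bash
python3 st.py
```

```text
t 26.2 [ 0.5758 -0.0199  0.0957] yaw 32.94 turned 0.772 F [0.8743 0.6106 2.8282] T [ 0.2041 -0.2074  0.0054] e7 0.411 q7 -40.54
```

Call:
play_rows --series '[0,0,0,0,0,0.025,0.3,0,0,0,0,0,0.025,0.3]'

```text
clock: 26.45
eef_pos: [0.5759, -0.0199, 0.0956]
tcp_rot: [-180.0, 0.0, 30.1]
ft_force: [0.7, 0.4, 1.8]
finger_gap: 0.0402
```

```bash
python3 st.py
```

```text
t 26.45 [ 0.5759 -0.0199  0.0956] yaw 30.09 turned 0.822 F [0.6569 0.4426 1.8117] T [ 0.1237 -0.2505  0.0685] e7 0.339 q7 -43.07
```

Call:
play_rows --series '[0,0,0,0,0,0.02,0.3,0,0,0,0,0,0.02,0.3]'

```text
clock: 26.7
eef_pos: [0.5759, -0.02, 0.0956]
tcp_rot: [-180.0, 0.0, 27.8]
ft_force: [1.1, 0.5, 1.8]
finger_gap: 0.04
```

```bash
python3 st.py
```

```text
t 26.7 [ 0.5759 -0.02    0.0956] yaw 27.82 turned 0.862 F [1.0642 0.5311 1.771 ] T [ 0.0788 -0.3012  0.083 ] e7 0.263 q7 -45.09
```

Call:
play_rows --series '[0,0,0,0,0,0.015,0.3,0,0,0,0,0,0.015,0.3]'

```text
clock: 26.95
eef_pos: [0.5759, -0.0199, 0.0957]
tcp_rot: [-180.0, 0.0, 26.1]
ft_force: [0.7, -0.6, 0.7]
finger_gap: 0.0405
```

```bash
python3 st.py
```

```text
t 26.95 [ 0.5759 -0.0199  0.0957] yaw 26.12 turned 0.891 F [ 0.6773 -0.6324  0.6877] T [ 0.0509 -0.3709  0.025 ] e7 0.192 q7 -46.6
```

Call:
play_rows --series '[0,0,0,0,0,0.015,0.3,0,0,0,0,0,0.015,0.3]'

```text
clock: 27.2
eef_pos: [0.576, -0.0199, 0.0957]
tcp_rot: [180.0, 0.0, 24.4]
ft_force: [1.3, 0.6, -0.6]
finger_gap: 0.0402
```

```bash
python3 st.py
```

```text
t 27.2 [ 0.576  -0.0199  0.0957] yaw 24.4 turned 0.921 F [ 1.3434  0.6478 -0.6022] T [ 0.0237 -0.3848  0.0799] e7 0.198 q7 -48.13
```

Call:
play_rows --series '[0,0,0,0,0,0.012,0.3,0,0,0,0,0,0.012,0.3]'

```text
clock: 27.45
eef_pos: [0.5759, -0.0199, 0.0957]
tcp_rot: [-180.0, 0.0, 23.0]
ft_force: [1.4, 1.0, -0.1]
finger_gap: 0.0402
```

```bash
python3 st.py
```

```text
t 27.45 [ 0.5759 -0.0199  0.0957] yaw 23.04 turned 0.945 F [ 1.4191  0.9973 -0.1268] T [-0.0528 -0.2999  0.022 ] e7 0.15 q7 -49.33
```

Call:
play_rows --series '[0,0,0,0,0,0.012,0.3,0,0,0,0,0,0.012,0.3]'

```text
clock: 27.7
eef_pos: [0.576, -0.0198, 0.0957]
tcp_rot: [180.0, 0.0, 21.7]
ft_force: [2.3, 0.0, -1.7]
finger_gap: 0.0399
```

```bash
python3 st.py
```

```text
t 27.7 [ 0.576  -0.0198  0.0957] yaw 21.66 turned 0.969 F [ 2.3002  0.0177 -1.6763] T [ 0.0948 -0.5023  0.1117] e7 0.119 q7 -50.55
```

Call:
play_rows --series '[0,0,0,0,0,0.01,0.3,0,0,0,0,0,0,0.3]'

```text
clock: 27.95
eef_pos: [0.5761, -0.0198, 0.0957]
tcp_rot: [180.0, 0.0, 21.1]
ft_force: [2.6, 0.3, -3.1]
finger_gap: 0.0404
```

```bash
python3 st.py
```

```text
t 27.95 [ 0.5761 -0.0198  0.0957] yaw 21.13 turned 0.978 F [ 2.6483  0.268  -3.0616] T [ 0.0634 -0.7206  0.0934] e7 -0.16 q7 -51.03
```

Call:
play_rows --series '[0.03,0.01,0.04,0,0,0.005,0.3,0,0,0,0,0,0.01,0.3]'

```text
clock: 28.2
eef_pos: [0.5764, -0.0198, 0.0957]
tcp_rot: [-180.0, -0.0, 20.2]
ft_force: [-0.2, 0.5, 3.0]
finger_gap: 0.0404
```

```bash
python3 st.py
```

```text
t 28.2 [ 0.5764 -0.0198  0.0957] yaw 20.24 turned 0.994 F [-0.1505  0.4957  3.0327] T [ 0.2069 -0.1087  0.1069] e7 0.126 q7 -51.79
```

Call:
play_rows --series '[0,0,0,0,0,0.01,0.3,0,0,0,0,0,0,0.3]'

```text
clock: 28.45
eef_pos: [0.5765, -0.0198, 0.0956]
tcp_rot: [-180.0, -0.0, 19.7]
ft_force: [0.0, 1.8, 5.0]
finger_gap: 0.0404
```

```bash
python3 st.py
```

```text
t 28.45 [ 0.5765 -0.0198  0.0956] yaw 19.69 turned 1.003 F [0.0497 1.7562 5.006 ] T [ 0.3168 -0.0189  0.0095] e7 -0.151 q7 -52.27
```

Call:
play_rows --series '[0,0,-0.02,0,0,0.012,0.3,0,0,0,0,0,0.012,0.3]'

```text
clock: 28.7
eef_pos: [0.5767, -0.0197, 0.0956]
tcp_rot: [180.0, -0.0, 18.3]
ft_force: [3.7, 1.1, 1.7]
finger_gap: 0.0404
```

```bash
python3 st.py
```

```text
t 28.7 [ 0.5767 -0.0197  0.0956] yaw 18.3 turned 1.028 F [3.7446 1.1291 1.7306] T [ 0.234  -0.5663  0.2191] e7 -0.068 q7 -53.53
```

Call:
play_rows --series '[0,0,0,0,0,0,0.3]'

```text
clock: 28.82
eef_pos: [0.5767, -0.0197, 0.0956]
tcp_rot: [180.0, -0.0, 18.3]
ft_force: [3.2, 1.1, 1.8]
finger_gap: 0.0401
```

```bash
python3 st.py
```

```text
t 28.825 [ 0.5767 -0.0197  0.0956] yaw 18.33 turned 1.027 F [3.2151 1.0643 1.7849] T [ 0.2614 -0.672   0.187 ] e7 -0.269 q7 -53.5
```

Call:
play_rows --series '[0.02,0.005,0,0,0,0.005,0.3,0,0,0,0,0,0,0.3]'

```text
clock: 29.08
eef_pos: [0.5767, -0.0197, 0.0956]
tcp_rot: [180.0, -0.0, 18.0]
ft_force: [2.9, 1.8, 3.0]
finger_gap: 0.04
```

```bash
python3 st.py
```

```text
t 29.075 [ 0.5767 -0.0197  0.0956] yaw 18.05 turned 1.032 F [2.8509 1.7789 2.9535] T [ 0.3148 -0.5922  0.2017] e7 -0.291 q7 -53.74
```

The torque is now a steady 0.20 N m, against about 0.06 while turning freely, so the ring is snug. I'll let go and retreat straight up.

Call:
play_rows --series '[0,0,0,0,0,0,0.5,0,0,0,0,0,0,0.6,0,0,0,0,0,0,0.65,0,0,0,0,0,0,0.65,0,0,-1,0,0,0,0.65,0,0,-2,0,0,0,0.65,0,0,-3,0,0,0,0.65,-3,0,-4,0,0,0,0.65,-3,0,0,0,0,0,0.65,0,0,0,0,0,0,0.65,0,0,0,0,0,0,0.65]'

```text
clock: 30.45
eef_pos: [0.5201, -0.0378, 0.1965]
tcp_rot: [-180.0, -0.1, 18.1]
ft_force: [-0.2, 0.7, 0.1]
finger_gap: 0.0552
```

```bash
python3 - <<'E'
from h import *
s=arm.state(); p=np.array(s['eef_pos']); print(s['clock'],p,s['tcp_rot'],s['ft_force'],s['torque'])
c,im,r=look('wrist',['ring_center','ring_lug'],'fin',{'ring_center':.0955,'ring_lug':.078})
f=192/np.tan(np.radians(c['vfov'])/2)
for q in nets.trace('wrist','ring_center')[:2]:
    k=max(cv2.findContours(q['pixels'].astype(np.uint8),0,2)[0],key=len); e=cv2.fitEllipse(k); X=atz(c,e[0],.0945); print(q['score'],e,X,np.mean(e[1])/f*(np.array(c['R'])@X+c['t'])[2])
for t in ('jar','gift_box','marker'):
    q=nets.mark_of('top',t); 
read_camera('top'); ct=get_calibration('top')
for t in ('jar','gift_box','marker'):
    for q in nets.mark_of('top',t)[:1]: print(t,q['score'],atz(ct,q['pixel'],0)[:2])
v=cv2.imread('pics/fin.png'); cv2.imwrite('pics/finc.png',cv2.resize(v[30:260,140:380],None,fx=2.5,fy=2.5,interpolation=2))
E
```

```text
30.45 [ 0.5201 -0.0378  0.1965] [-179.9717   -0.088    18.0785] [-0.1827  0.7444  0.0622] [ 0.0162 -0.0102  0.003 ]
ring_center 0.87 [250.9 126.8] [ 0.5749 -0.0183]
ring_lug 0.64 [281.7 123.1] [ 0.5855 -0.043 ]
ring_lug 0.57 [148.6 230.9] [0.4498 0.0453]
0.98 ((252.86978149414062, 123.81827545166016), (73.4415512084961, 76.06578826904297), 171.5722198486328) [ 0.5776 -0.0191  0.0945] 0.06129072020205675
0.59 ((134.85081481933594, 216.91748046875), (52.64329528808594, 56.234622955322266), 78.50838470458984) [0.4678 0.056  0.0945] 0.048712546744204686
jar 0.6 [0.6508 0.247 ]
gift_box 0.95 [ 0.6805 -0.2034]
marker 0.92 [0.354  0.3605]
```

```bash
python3 -c "
from h import *
print(arm.close_job())"
```

```text
the job is handed in; nothing more can be done
None
```

I put the magnifier back together and handed the job in at about 30 s of the 72 s allowed; no verdict is reported.

**What I did**
- I took the lens off its peg and seated it in the cell.
- I lowered the leftmost ring through the gaps until it rested on the lens, about 10.6 mm above the rim.
- I turned the ring clockwise 1.03 rad. The torque rose from about 0.06 N m turning freely to a steady 0.20 N m, which is about 0.14 above free and within the snug range. Then I let go and backed off.

**Last checks**
- **Ring:** it sits at about (0.578, -0.019), which agrees with the cell within about 1 mm, and its apparent width (61 mm) fits the expected height.
- **Gripper:** it is clear of everything, with wrist force and moment back near zero.
- **Bystanders:** jar, gift box and marker all read within about 6 mm of their first positions, which is within how well the camera finds them.

**Limits**
- **No final view:** the 12-picture limit stopped the last close-up, so the final state rests on those numbers only.
- **Clamp force:** it was judged from the torque, not measured after release. The torque readings were noisy by about 0.03 to 0.05 N m.
- **Lens seating:** there was light side contact, up to 19 N downward, before I released the lens. Views from above afterwards showed it concentric with the rim.

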